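# Hang the reflector plate on the set board's sprung screw

### The job

Lift the white keyhole reflector plate out of its stand and hang it on the screw of the upright plywood board: bring the wide hole over the screw head until the plate is up against the board, then slide it down until the screw is fully home at the closed end of the narrow slot, and let go, leaving it flat on the board and upright. The sprung head clamps the plate, so it has to be pressed down firmly to the stop, but feel your way and do not force plate, screw or board, and leave the other things on the table alone.

Things in the scene. Friction and masses are not known exactly. Their poses are not given: they have to be found in the camera images.
- reflector: White-painted plate 5 mm thick, 0.13-0.19 kg. Origin: middle of its lower edge, mid-thickness; z up, y along its width, x out of its front, the face that must look away from the board. Heights above the lower edge: panel 120 wide 0-82, neck 54 wide to 150, tab 40 wide to 210. Stands upright in the stand at the start, lower edge 10 mm above the table, front away from the robot.
- grip (a point): Middle of the plate's rubber grip sleeve, 186 mm above its lower edge, on the centre line, mid-thickness. The sleeve is 9 mm thick (x), 40 mm wide (y), and spans heights 162 to 210. Axes as the plate's.
- hole (a point): Centre of the plate's wide hole, 95 mm above its lower edge, on the centre line, mid-thickness. The hole is 20 mm wide from height 82 to 108.5, then tapers until 114.5 to a slot 9 mm wide. Axes as the plate's.
- slot_end (a point): Closed, square upper end of the 9 mm slot: on the centre line, mid-thickness, 138 mm above the plate's lower edge. Steel cheeks on the front, on both sides of the slot, lift the screw head: they rise to 2.6 mm over heights 116-124, stay level, rise to 4.2 mm over 132-139.5 and go on to 148. Axes as the plate's.
- board: Upright plywood board, fixed, 160 mm wide (y), 18 thick (x), 186 high, with a foot behind it (to x = -79 mm). Origin: centre of the upright's underside, at table height; x is the normal of its front, which lies at x = +9 mm and looks away from the robot; z up. A steel screw stands out level from the front. Its head's front is 10.5 mm off the board.
- screw_spot (a point): Mark on the board's front, at its middle, 170 mm above the table, where the screw was meant to be. It was driven by eye: its axis lies up to 12 mm to either side (y) and up to 4 mm above or below, not measured, so feel or look for it. Shank 6 mm thick; head 15 mm across, 4 mm thick, its back 6.5 mm off the board. Axes as the board's.
- home (a point): Where the plate's origin would be when home if the screw stood exactly on its mark: board x = 11.5 mm, 35 mm above the table. Really it is as far off this as the screw is off its mark. At home the shank's top touches the slot's end. Axes as the board's.
- stand: Fixed aluminium stand holding the reflector upright: foot 90 x 170 x 10 mm and two channels, 70 mm high over the table, round the panel's side edges (2 mm play each way in x and y). Origin: centre of the underside; axes as the plate's when it stands in it. The plate comes free straight up after 60 mm.
- biscuit_plate: Small white plate of biscuits, 140 mm across, 24 mm high. To be left alone. Origin: centre of its underside.
- jam_jar: Jam jar, 64 mm across, 75 mm high. To be left alone. Origin: centre of its underside.
- spoon: Spoon lying flat. To be left alone. Origin: centre of its underside.
- tape_roll: Roll of black tape, 90 mm across, 48 mm high. To be left alone. Origin: centre of its underside.
- light_meter: Black light meter lying flat, 55 x 90 x 20 mm. To be left alone. Origin: centre of its underside.
- mug: Blue mug, 80 mm across, 85 mm high. To be left alone. Origin: centre of its underside.
- biscuit_box: Cardboard biscuit box, 60 x 150 x 55 mm. To be left alone. Origin: centre of its underside.
- screw_head (a joint): How far the screw head is lifted outward, m (0 to 0.005). Rigid inward; outward a spring holds it with 8 N plus 2 N per mm. Riding on the cheeks it makes the last 20 mm of sliding down stiff: 5 to 12 N at the plate, more than its weight, then a hard stop at home. Lift with the plate let go: about 0.5 to 1.1 mm on the lower level, 2.0 mm at home.
Not all that is in view belongs to the job. Of the things like the board, leave any that is pink or red; of the rest the smaller one is meant.

How it is judged (in metres and radians):
On the way, in this order (a step that is already met when the one before it is completed fails the run):
1. the plate is lifted clear of its stand (z of reflector in the frame of stand above 0.072 m), for 0.1 s.
2. the screw head is through the wide hole: plate up against the board (within 3 mm), still high (x of reflector in the frame of board between 0.009 and 0.0145 m and z of reflector in the frame of board between 0.05 and 0.086 m and y of reflector in the frame of board between -0.018 and 0.018 m), for 0.1 s.
At the end, for the whole second after the job is handed in: The plate hangs released and at rest on the screw with the screw at the closed end of the slot (within about 2 mm: the cheeks hold the sprung head lifted by more than 1.6 mm), flat against the board (within 2 mm, 0.1 rad) and upright within 0.1 rad (value of joint screw_head above 0.0016 m and x of slot_end in the frame of screw_spot between 0.001 and 0.0045 m and angle between reflector's own z axis and vertical below 0.1 rad and angle between the x axis of reflector and the x axis of board, either way round below 0.1 rad and linear speed of reflector below 0.02 m/s and y of slot_end in the frame of screw_spot between -0.017 and 0.017 m and z of slot_end in the frame of screw_spot between -0.004 and 0.01 m); the robot touches nothing.
It fails at once if the plate is forced against the screw with more than 40 N or against the board with more than 30 N (contact force between reflector and screw above 40 N or contact force between reflector and board above 30 N).
It fails at once if robot presses on the board or the screw with more than 15 N (contact force between any of the arm, the fingers and board above 15 N or contact force between the fingers and screw above 15 N).
It fails at once if another thing on the table is shifted by more than 20 mm (distance of any of biscuit_plate, jam_jar, spoon, tape_roll, light_meter, mug, biscuit_box from where it was at the start of the episode above 0.02 m).
It also fails if it takes over 72 s, if anything falls off the work surface, if the arm or the gripper's body presses on something with over 40 N, if the wrist force passes 120 N, or if a joint passes its speed limit or range.

### The arm

A 6-joint arm with a two-finger parallel gripper is mounted at the origin on the work surface. World frame = base frame: x ahead of the robot, y to its left, z up, the work surface at z = 0. Lengths are in mm, angles in rad, forces in N, time in s.
With the tool pointing down it reaches from about 275 to 750 mm from the base axis. Payload 10.2 kg.
Tool frame: the origin (TCP) lies between the finger pads; the fingertips stand 17 mm ahead of it and the grasp point (between the pads) lies 2 mm behind it; z points along the fingers, y is the line along which they close (so a half turn about z gives the same grasp; the last joint's range is limited). The gripper opens to 85 mm and grips with 20 to 120 N. Pads are 22 mm wide; open, the fingers measure 114 mm over their backs; the gripper's body (76 mm by 85 mm) begins 54 mm behind the grasp point. The pads swing forward as they close: fully open they stand 13 mm farther back than shut.
Start: joints at [0.935, 0.313, 1.498, -0, 1.331, -0.223], TCP at [210.63, 480.901, 248.294] pointing down, gripper open.
Joint ranges: [-2.94, 2.94], [-0.97, 2.17], [0.19, 2.56], [-1.23, 4.37], [0.02, 3.11], [-2.88, 2.88]. Speed limits (rad/s): [2.39, 2.39, 3.01, 3.14, 3.14, 3.14].

### API

Orientations are given as a unit quaternion [w, x, y, z].
In Python, from rig import * gives the robot as it stands.
- The arm moves only by the tool step_arm, never from a script. Its argument "commands" is text: rows parted by semicolons, each of 7 numbers parted by spaces: the opening, from 0 (shut) to 1 (fully open), then the shift along the tool's x, y, z in cm, then the turn, a rotation vector about the tool's x, y, z in rad. In form: hand x y z rx ry rz; .... A call has 1 to 20 rows; each row is the pose to reach, as a shift and turn from the pose commanded when the call began, along the tool's axes at that moment; what a row does not reach only later rows make up. A row lasts 1/12 s, in which the tool goes at most 41.7 mm and 7.16 degrees, less where a joint would pass 70% of its speed; a pose out of reach is approached as far as the arm can. A call with a gripper value outside its range is refused whole. The fingers move at their own pace and stop on an object; "newtons" is the grip in N (left out, the last holds). Time passes only in rows, so rows that repeat a pose let the fingers close. It gives the time, the measured TCP pose, the force, the opening and the grip force at its end, in the units of the state.
- sense(): the state, without advancing time (a new reading comes with each control period).
- capture(name): name is "side" or "top" or "wrist"; returns the picture (384x512x3 uint8, red, green, blue); there is no depth.
- camera_model(name): a dict with "mtx" (3x3 intrinsics, pixels), "k1" (the pictures are not rectified: a ray, as slopes to the right and down, at radius r is drawn at 1 + k1 r^2 times it, then the intrinsics apply), "eye" and "rotation" of the camera in the world. Camera axes: x right, y down, z forward; pixel columns grow to the right and rows downward; lengths in mm; the calibration is good to about 2 mm. A picture is of the moment at which its call begins: read the wrist's pose just before it. camera_model takes no time and is no camera call; for the wrist camera it gives the pose at the moment of the call.
- finish_job(): hands the job in; it is judged then, once.
Trained networks look in the newest picture that a camera, given by its name, has taken for a name from the list of things; names that differ only in an ending like _2 or _b are one class to them, and where a whole thing is asked for, a point or a joint stands for the part that bears it (a point fixed in the world has none). Each returns a list of dicts, best first, with "score" (0 to 1); they miss things now and then, are a little off and sometimes report something else, mostly with a low value. They report only what shows in the picture. A call takes as long as a camera call. They do not tell look-alikes from the thing itself.
- search_frame(camera, label): "rect" ([centre column, centre row, width, height] in pixels, round what is visible of it).
- trace(camera, label): "mask" (384x512 bool, what is visible of it) and "rect" ([centre column, centre row, width, height] in pixels, round what is visible of it).
- spot_point(camera, label): "xy" ([column, row] in pixels: a listed point, or the origin of a listed thing).
The state is a dict: "time_s": time; "joints": joint angles; "dq": joint speeds; "tau": joint torques, N m; "eef_pos": TCP position; "ee_rot": TCP orientation; "force": force on the tool from outside, world axes, zero at the start; "wrist_torque": the same for the moment, N m; "grip_width": opening from 0.0 (shut) to 1.0 (fully open); "grip_force": force on a finger pad.
Only numpy, scipy, OpenCV 4.12 (cv2) and the standard library are available. Lean on these libraries where they do the work, as an engineer would, in place of code of your own. Each camera call takes 0.05 s, during which the arm holds its last target. There are 200 camera calls.

## Working session

There is one attempt and no reset: what is moved stays moved. The work goes in short steps, Python scripts to look and compute and a tool call to move; the robot and the scene stay as the last step left them, time stands still between calls to the robot, and variables do not carry over. Pictures are saved under pics/ and viewed, at most 10 in all, crops included, and the job is handed in when it is done.

Besides the shell and the picture viewer there is one more tool, called as a command line: name --argument value ..., lists and objects as JSON in quotes. step_arm: Moves the arm, as the interface text tells. Its arguments: {"type":"object","properties":{"commands":{"type":"string"},"newtons":{"type":"number"}},"required":["commands"]}

```bash
ls; mkdir -p pics; python3 - <<'E'
from rig import *
import cv2, numpy as np
s=sense(); print(s)
ims=[]
for n in ["side","top"]:
    im=capture(n); cv2.imwrite(f"pics/{n}0.png",im[:,:,::-1]); 
    m=camera_model(n); print(n,m)
    for l in ["reflector","grip","board","screw_spot","stand","home","hole"]:
        f=spot_point(n,l); print(n,l,[(np.round(d["xy"],1).tolist(),round(d["score"],2)) for d in f[:3]])
    ims.append(im)
E
```

```text
pics
{'time_s': 0.0, 'joints': array([ 9.34570711e-01,  3.13429767e-01,  1.49848045e+00,  2.40143001e-05,
        1.33102852e+00, -2.23407365e-01]), 'dq': array([ 0.0006472 ,  0.00133323,  0.0013797 , -0.00155336, -0.00159497,
        0.00029974]), 'tau': array([ 5.25624455e-04, -4.12259173e+01, -2.59747177e+01, -1.62432825e-04,
        4.03800848e-03, -1.51971108e-05]), 'eef_pos': array([210.47857336, 480.68018527, 247.72910205]), 'ee_rot': array([-2.91061194e-04,  2.04949329e-01,  9.78772353e-01, -6.06966052e-04]), 'force': array([-0.24704936,  0.00748154, -0.06909371]), 'wrist_torque': array([-0.03818311, -0.04427447,  0.0678293 ]), 'grip_force': 0.0, 'grip_width': 1.004623628474526}
side {'mtx': array([[376.51934459,   0.        , 255.20812271],
       [  0.        , 376.51934459, 189.83589703],
       [  0.        ,   0.        ,   1.        ]]), 'k1': -0.12135885909852659, 'eye': array([ 195.71446197, -817.19347668,  856.34582516]), 'rotation': array([-0.41448602,  0.89028915, -0.17108812,  0.07946966])}
side reflector [([239.0, 180.7], 0.77)]
side grip [([235.1, 137.5], 0.9)]

[... 445 characters left out ...]
  [  0.        ,   0.        ,   1.        ]]), 'k1': -0.026879949105095818, 'eye': array([ 185.11154712,  -47.90857542, 1584.95384649]), 'rotation': array([-0.07900779,  0.7215381 , -0.68353556,  0.07693947])}
top reflector [([199.5, 189.3], 0.77), ([200.0, 184.7], 0.66)]
top grip [([195.9, 182.8], 0.51), ([144.4, 160.0], 0.5), ([268.6, 160.5], 0.27)]
top board [([170.1, 237.1], 0.95), ([378.9, 228.5], 0.89), ([288.6, 210.0], 0.81)]
top screw_spot [([295.1, 199.3], 0.83), ([202.3, 191.1], 0.67), ([341.8, 256.6], 0.63)]
top stand [([201.2, 190.7], 0.76)]
top home [([164.3, 234.5], 0.65), ([328.1, 255.2], 0.59), ([380.7, 225.9], 0.59)]
top hole [([200.8, 184.5], 0.72), ([291.7, 198.1], 0.54)]
```

View pics/side0.png

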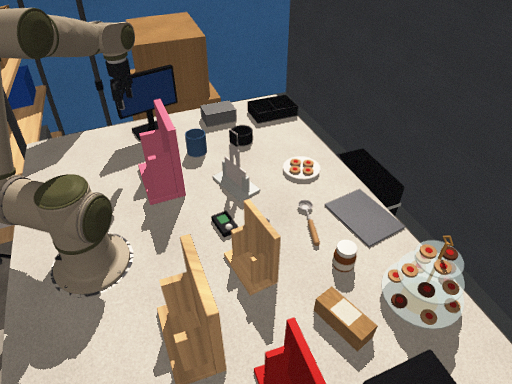

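View pics/top0.png

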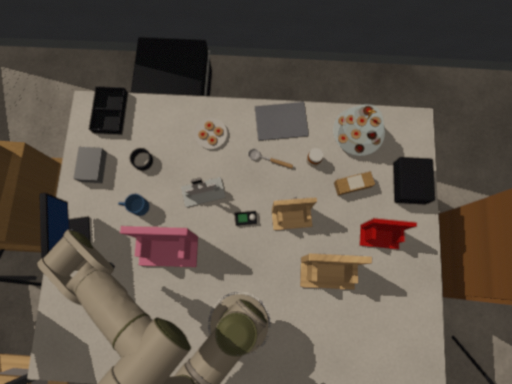

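The side view shows the pink board at (162,150), the small plywood board at (255,250), the larger plywood board at (190,310) and a red one at (300,360). The white reflector in its stand is at (235,165). In the top view the small plywood board is at (293,213), the large one at (332,270) and the reflector at (205,190). The board I want is the small plywood one, side (255,250) / top (293,213). The plate's possible mix-ups are the biscuit plate, side (301,168), and the cake stand (430,280); only the one in the channels fits.

```bash
cat > h.py <<'E'
from rig import *
import cv2, numpy as np
from scipy.spatial.transform import Rotation as R
from scipy.optimize import least_squares
def rot(q): return R.from_quat([q[1],q[2],q[3],q[0]])
def proj(m,P):
    c=rot(m["rotation"]).inv().apply(np.atleast_2d(P)-m["eye"]); s=c[:,:2]/c[:,2:]
    s=s*(1+m["k1"]*(s**2).sum(1,keepdims=True)); K=m["mtx"]; return s*[K[0,0],K[1,1]]+K[:2,2]
def ray(m,px):
    K=m["mtx"]; d=(np.array(px)-K[:2,2])/[K[0,0],K[1,1]]; s=d.copy()
    for _ in range(20): s=d/(1+m["k1"]*(s**2).sum())
    return rot(m["rotation"]).apply([*s,1])
def atz(m,px,z): d=ray(m,px); return m["eye"]+d*(z-m["eye"][2])/d[2]
def frame(p,P): # planar pose x,y,yaw
    return R.from_euler("z",p[2]).apply(P)+[p[0],p[1],0]
E
python3 - <<'E'
from h import *
S,T=camera_model("side"),camera_model("top")
for n in ["side","top"]:
    im=capture(n)
    for l in ["board","reflector","stand"]:
        for i,d in enumerate(trace(n,l)):
            if d["score"]>.3: print(n,l,i,np.round(d["rect"]),round(d["score"],2),np.round(cv2.minAreaRect(np.argwhere(d["mask"])[:,::-1].astype(np.float32))[2]))
    x0,y0,f=((200,110,7) if n=="side" else (165,150,6))
    c=cv2.resize(im[y0:y0+(190 if n=='side' else 95),x0:x0+(90 if n=='side' else 165)],None,fx=0,fy=0,dsize=None) if 0 else im
    if n=="side": c=cv2.resize(im[120:300,200:300],None,fx=5.5/1.7,fy=5.5/1.7,interpolation=3)
    else: c=cv2.resize(im[165:240,170:330],None,fx=5,fy=5,interpolation=3)
    globals()[n]=c
W=np.zeros((600,800,3),np.uint8)
a=cv2.resize(side,(323,582)); W[:582,:323]=a; b=cv2.resize(top,(477,224)); W[:224,323:]=b
cv2.imwrite("pics/crop1.png",W[:,:,::-1])
print("stand table pt",atz(T,[201.2,190.7],0),atz(S,[233,184.8],0)); print("board",atz(T,[288.6,210],0),atz(S,[259.4,266.8],0),"spot",atz(T,[295.1,199.3],170),atz(S,[265.3,220.9],170))
print("grip",atz(S,[235.1,137.5],196),atz(T,[195.9,182.8],196))
E
```

```text
side board 0 [162. 150.  49. 102.] 0.86 81.0
side board 1 [252. 250.  51.  95.] 0.71 58.0
side board 2 [290. 350.  70.  65.] 0.66 65.0
side board 3 [191. 308.  72. 152.] 0.55 77.0
side reflector 0 [237. 156.  15.  53.] 0.68 77.0
side reflector 1 [224. 223.  23.  26.] 0.61 53.0
side stand 0 [237. 181.  51.  37.] 0.69 42.0
top board 0 [388. 234.  56.  33.] 0.92 4.0
top board 1 [295. 212.  50.  33.] 0.84 84.0
top reflector 0 [198. 184.  25.  14.] 0.53 79.0
stand table pt [517.12550109 188.94076299   0.        ] [5.08932955e+02 1.84034967e+02 1.13686838e-13]
board [ 455.37809572 -178.55883653    0.        ] [ 457.28669659 -193.00653212    0.        ] spot [ 467.89138482 -187.26539561  170.        ] [ 475.82779649 -184.6797718   170.        ]
grip [523.81810505 183.59003445 196.        ] [504.64977406 181.62463022 196.        ]
```

View pics/crop1.png

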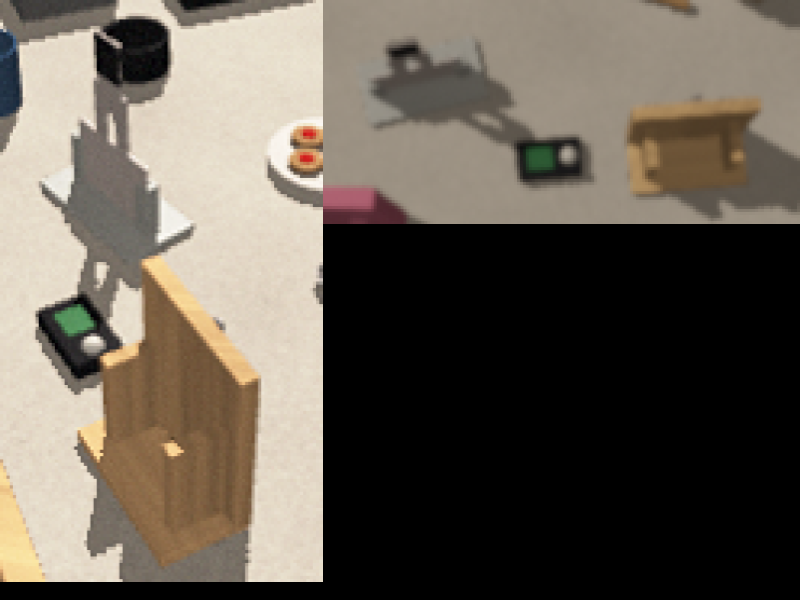

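The crop confirms the choice: the small board is plain plywood with its foot towards the robot, and the screw tip shows over its front edge at about top px (295,198) and side px (268,221). The plate stands upright in the aluminium channels, with its dark sleeve at side px (232,133).

```bash
cat >> h.py <<'E'
def shift(target,q=None):
    "target TCP pos and Rotation -> tool shift cm, rotvec, from measured pose"
    s=sense(); r=rot(s["ee_rot"]); t=r.inv().apply(np.array(target)-s["eef_pos"])/10
    v=(r.inv()*q).as_rotvec() if q is not None else np.zeros(3)
    return np.round(t,2),np.round(v,3)
def down(yaw): # tool z down, tool y (closing) along world direction yaw
    y=np.array([np.cos(yaw),np.sin(yaw),0]);z=np.array([0,0,-1.]);return R.from_matrix(np.c_[np.cross(y,z),y,z])
E
python3 - <<'E'
from h import *
w=camera_model("wrist"); s=sense(); r=rot(s["ee_rot"])
print(w["mtx"],w["k1"]); print("cam in tool",r.inv().apply(w["eye"]-s["eef_pos"]),(r.inv()*rot(w["rotation"])).as_matrix().round(3)); print("tool axes",r.as_matrix().round(3))
# rough board/stand fits from hand corners + networks
S,T=camera_model("side"),camera_model("top")
B=np.array([[9,80,186],[-9,80,186],[9,-80,186],[-9,-80,186],[-79,0,0],[9,0,170]],float)
def px(c): return np.array([323,0])*0+c
side={"tl":(200+145/3.23,120+260/3.23),"tr":(200+258/3.23,120+380/3.23)}
f=lambda x,y:(170+(x-323)/2.98,165+y/2.98)
tc={"l":f(630,109),"r":f(760,101)}
for k,v in side.items(): print(k,atz(S,v,186))
for k,v in tc.items(): print(k,atz(T,v,186))
E
```

```text
[[330.75763244   0.         260.83382125]
 [  0.         330.75763244 197.06429481]
 [  0.           0.           1.        ]] -0.059388794446857573
cam in tool [  83.59289102    0.7898183  -126.07355647] [[ 0.    -0.946 -0.325]
 [ 1.     0.    -0.   ]
 [ 0.    -0.325  0.946]]
tool axes [[-0.916  0.401 -0.   ]
 [ 0.401  0.916 -0.   ]
 [ 0.    -0.    -1.   ]]
tl [ 448.68358553 -107.93594548  186.        ]
tr [ 479.64245856 -265.15642329  186.        ]
l [ 451.80854535 -105.08708546  186.        ]
r [ 470.50432587 -264.77011026  186.        ]
```

```bash
python3 - <<'E'
from h import *
yaw=.15; n=np.array([np.cos(yaw),np.sin(yaw),0]); 
base=down(yaw-np.pi/2); print(base.as_matrix().round(2))
q=R.from_rotvec(0.5*np.cross([0,0,-1],-n))*base; print(q.as_matrix().round(2))
p=np.array([470,-187,170]); r=q.apply(np.array([83.6,.8,-126])); look=q.apply([-.325,0,.946])
t=p-look*260-r; print(t); print(shift(t,q), shift([t[0],t[1],420],q))
E
```

```text
[[ 0.99  0.15  0.  ]
 [ 0.15 -0.99  0.  ]
 [ 0.    0.   -1.  ]]
[[ 0.87  0.15 -0.47]
 [ 0.13 -0.99 -0.07]
 [-0.48  0.   -0.88]]
[ 527.52749603 -177.49648419  274.84332114]
(array([-55.44, -47.6 ,  -2.65]), array([ 0.641, -0.185,  2.51 ])) (array([-55.44, -47.6 , -17.17]), array([ 0.641, -0.185,  2.51 ]))
```

step_arm --commands "1 0 0 -17 0 0 0; 1 0 0 -17 0 0 0; 1 0 0 -17 0 0 0; 1 0 0 -17 0 0 0; 1 0 0 -17 0 0 0; 1 -55.4 -47.6 -17 0.64 -0.185 2.51; 1 -55.4 -47.6 -17 0.64 -0.185 2.51; 1 -55.4 -47.6 -17 0.64 -0.185 2.51; 1 -55.4 -47.6 -17 0.64 -0.185 2.51; 1 -55.4 -47.6 -17 0.64 -0.185 2.51; 1 -55.4 -47.6 -17 0.64 -0.185 2.51; 1 -55.4 -47.6 -17 0.64 -0.185 2.51; 1 -55.4 -47.6 -17 0.64 -0.185 2.51; 1 -55.4 -47.6 -17 0.64 -0.185 2.51; 1 -55.4 -47.6 -17 0.64 -0.185 2.51; 1 -55.4 -47.6 -17 0.64 -0.185 2.51; 1 -55.4 -47.6 -17 0.64 -0.185 2.51; 1 -55.4 -47.6 -17 0.64 -0.185 2.51; 1 -55.4 -47.6 -17 0.64 -0.185 2.51; 1 -55.4 -47.6 -17 0.64 -0.185 2.51"

```text
time_s: 2.87
eef_pos: [481.9, -84.4, 418.3]
ee_rot: [0.016, 0.885, 0.417, -0.207]
force: [0.7, 0.3, 1.1]
grip_width: 1.002
grip_force: 0.0
```

```bash
python3 - <<'E'
from h import *
yaw=.15; n=np.array([np.cos(yaw),np.sin(yaw),0]); 
q=R.from_rotvec(0.5*np.cross([0,0,-1],-n))*down(yaw-np.pi/2)
s=sense();print(s["eef_pos"],s["joints"].round(2),s["time_s"],shift([527.5,-177.5,275],q))
E
```

```text
[481.8714601  -84.36977637 418.2854848 ] [-0.27  0.36  1.05 -0.32  2.01  0.32] 2.8667 (array([ 1.2 , 11.54, 13.35]), array([ 0.177, -0.052,  0.692]))
```

step_arm --commands "1 1.2 11.5 0 0.177 -0.052 0.692; 1 1.2 11.5 0 0.177 -0.052 0.692; 1 1.2 11.5 0 0.177 -0.052 0.692; 1 1.2 11.5 0 0.177 -0.052 0.692; 1 1.2 11.5 13.35 0.177 -0.052 0.692; 1 1.2 11.5 13.35 0.177 -0.052 0.692; 1 1.2 11.5 13.35 0.177 -0.052 0.692; 1 1.2 11.5 13.35 0.177 -0.052 0.692; 1 1.2 11.5 13.35 0.177 -0.052 0.692; 1 1.2 11.5 13.35 0.177 -0.052 0.692; 1 1.2 11.5 13.35 0.177 -0.052 0.692"

```text
time_s: 3.78
eef_pos: [528.9, -174.7, 277.8]
ee_rot: [0.02, 0.967, 0.076, -0.244]
force: [-0.0, 0.1, 0.7]
grip_width: 1.0
grip_force: 0.0
```

```bash
python3 - <<'E'
from h import *
import pickle
s=sense();w=camera_model("wrist");im=capture("wrist")
print(s["eef_pos"],s["joints"].round(2),s["dq"].round(3).max())
pickle.dump((w,im),open("w1.pkl","wb"))
cv2.imwrite("pics/w1.png",cv2.resize(im,(768,576),interpolation=3)[:,:,::-1])
print([(d["xy"],d["score"]) for d in spot_point("wrist","screw_spot")],[(d["rect"],d["score"]) for d in search_frame("wrist","screw_head")+search_frame("wrist","board")])
E
```

```text
[ 528.86406405 -174.73092039  277.82536678] [-0.42  0.62  1.03 -0.28  1.9   0.96] 0.011
[([363.1, 356.6], 0.7), ([262.1, 195.8], 0.56), ([258.7, 95.7], 0.21)] [([265.2, 188.7, 18.4, 12.7], 0.76), ([469.9, 213.6, 82.1, 113.4], 0.92), ([344.0, 296.6, 168.7, 163.1], 0.9), ([259.8, 156.4, 205.6, 141.8], 0.75), ([6.6, 197.6, 13.2, 33.4], 0.55)]
```

View pics/w1.png

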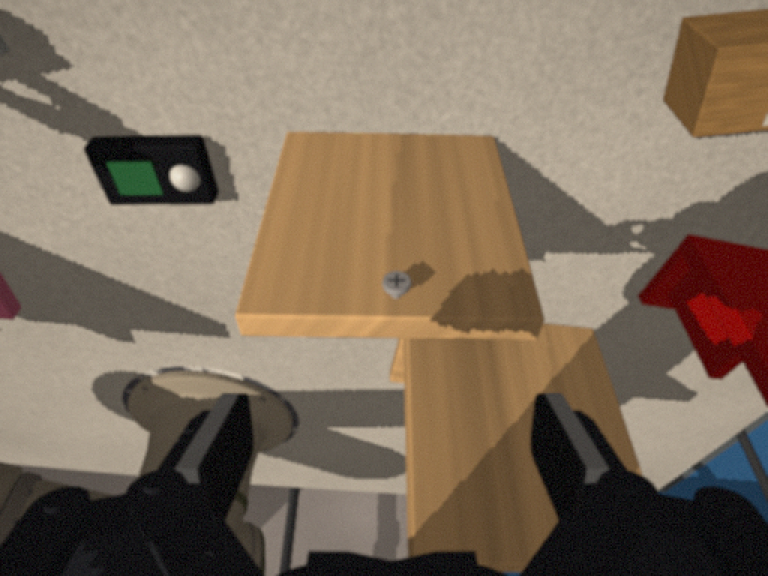

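The wrist view shows the board's front face, with corners in the enlarged picture at (288,132), (495,136), (238,314) and (543,320). The screw head is at (397,283), slightly off centre, and the larger board lies behind.

```bash
python3 - <<'E'
from h import *
import pickle
w,im=pickle.load(open("w1.pkl","rb"))
P=np.array([[9,80,0],[9,-80,0],[9,80,186],[9,-80,186],[-9,80,186],[-9,-80,186]],float)
# refine with subpix corner
U=np.array([[288,132],[495,136],[238,314],[542,319],[240,334],[543,337]])/1.5
U2=U.copy()
def f(p,full=False):
    Q=frame(p,P) if len(p)==3 else R.from_rotvec(p[3:]).apply(P)+p[:3]
    return (proj(w,Q)-U2).ravel()
r=least_squares(f,[462,-186,.15]); print(r.x,np.round(r.fun.reshape(-1,2),1).tolist())
r6=least_squares(f,[462,-186,0,0,0,.15],x_scale=[10,10,10,.1,.1,.1]); print(r6.x.round(3),np.round(r6.fun.reshape(-1,2),1).tolist())
h=np.array([264.8,188.6]) # head front centre, 19.5mm board x
for lab,g in (("3",lambda q:frame(r.x,q)),("6",lambda q:R.from_rotvec(r6.x[3:]).apply(q)+r6.x[:3])):
    s=least_squares(lambda a:(proj(w,g(np.array([[19.5,a[0],a[1]]])))-h).ravel(),[0,170]).x; print(lab,s,g(np.array([[19.5,*s]])))
g=frame(r.x,np.array([[19.5,0,170]]));print(proj(w,g))
E
```

```text
[ 4.61827430e+02 -1.85231546e+02  1.34740764e-01] [[-0.5, -1.5], [-0.0, -1.5], [-2.0, 0.4], [3.6, -0.2], [1.4, 1.6], [-2.7, 2.1]]
[ 4.59223e+02 -1.85991e+02 -1.42800e+00 -4.00000e-03  1.10000e-02
  1.39000e-01] [[0.3, 0.1], [-0.2, -0.2], [-1.6, -0.6], [2.8, -1.2], [1.8, 0.7], [-3.2, 1.2]]
3 [ -2.42654732 172.07407044] [[ 481.47665222 -185.01659788  172.07407044]]
6 [ -2.69097637 173.00939045] [[ 480.74907472 -185.14496793  171.35957916]]
[[261.63612121 186.62596155]]
```

```bash
python3 - <<'E'
from h import *
S,T=camera_model("side"),camera_model("top")
c=[atz(S,p,10) for p in [(213,178.2),(259.4,191.2),(243.3,199.9)]]; print(np.round(c,0))
d=c[2]-c[0]; print("edge yaw from left->bottom",np.hypot(*d[:2]),np.arctan2(d[0],-d[1])); 
d=c[1]-c[2]; print(np.hypot(*d[:2]),np.arctan2(d[1],d[0]))
f=lambda x,y:(170+(x-323)/2.98,165+y/2.98)
c=[atz(T,f(*p),10) for p in [(375,123),(497,95),(480,40)]];print(np.round(c))
yaw=.3; n=np.array([np.cos(yaw),np.sin(yaw),0])
for th in (.35,.45):
    q=R.from_rotvec(th*np.cross([0,0,-1],-n))*down(yaw-np.pi/2)
    t=np.array([513,185,125])-q.apply([-.325,0,.946])*270-q.apply(np.array([83.6,.8,-126])); print(t,shift(t,q))
E
```

```text
[[450. 235.  10.]
 [579. 105.  10.]
 [511.  83.  10.]]
edge yaw from left->bottom 163.77951919465295 0.3815158738509947
71.30691296890762 0.3129470792509084
[[447. 239.  10.]
 [495.  73.  10.]
 [572. 102.  10.]]
[558.88362887 200.03087095 245.1505906 ] (array([  9.27, -36.53,  -1.51]), array([-0.059,  0.148, -0.131]))
[570.11252394 203.50437524 239.73075702] (array([ 10.55, -36.7 ,  -1.59]), array([-0.066,  0.048, -0.128]))
```

step_arm --commands "1 0 0 -4.5 0 0 0; 1 9.9 -36.6 -4.5 -0.063 0.1 -0.13; 1 9.9 -36.6 -4.5 -0.063 0.1 -0.13; 1 9.9 -36.6 -4.5 -0.063 0.1 -0.13; 1 9.9 -36.6 -4.5 -0.063 0.1 -0.13; 1 9.9 -36.6 -4.5 -0.063 0.1 -0.13; 1 9.9 -36.6 -4.5 -0.063 0.1 -0.13; 1 9.9 -36.6 -4.5 -0.063 0.1 -0.13; 1 9.9 -36.6 -4.5 -0.063 0.1 -0.13; 1 9.9 -36.6 -4.5 -0.063 0.1 -0.13; 1 9.9 -36.6 -4.5 -0.063 0.1 -0.13; 1 9.9 -36.6 -4.5 -0.063 0.1 -0.13; 1 9.9 -36.6 -4.5 -0.063 0.1 -0.13; 1 9.9 -36.6 -4.5 -0.063 0.1 -0.13; 1 9.9 -36.6 -4.5 -0.063 0.1 -0.13"

```text
time_s: 5.23
eef_pos: [578.1, 202.2, 268.1]
ee_rot: [0.029, 0.969, 0.146, -0.196]
force: [-0.0, 0.5, -0.7]
grip_width: 0.992
grip_force: 0.0
```

```bash
python3 - <<'E'
from h import *
import pickle
s=sense();w=camera_model("wrist");im=capture("wrist")
print(s["eef_pos"],s["joints"].round(2),abs(s["dq"]).max())
pickle.dump((w,im),open("w2.pkl","wb"))
cv2.imwrite("pics/w2.png",cv2.resize(im,(768,576),interpolation=3)[:,:,::-1])
for l in ["grip","hole","slot_end","reflector"]: print(l,[(d["xy"],d["score"]) for d in spot_point("wrist",l)])
E
```

```text
[578.13331748 202.23936912 268.13608682] [ 0.17  0.74  0.82 -0.05  1.97  1.43] 0.0023572125642256038
grip [([258.2, 251.2], 0.82)]
hole [([259.3, 175.7], 0.65)]
slot_end [([262.8, 207.5], 0.62)]
reflector [([259.5, 122.2], 0.93)]
```

View pics/w2.png

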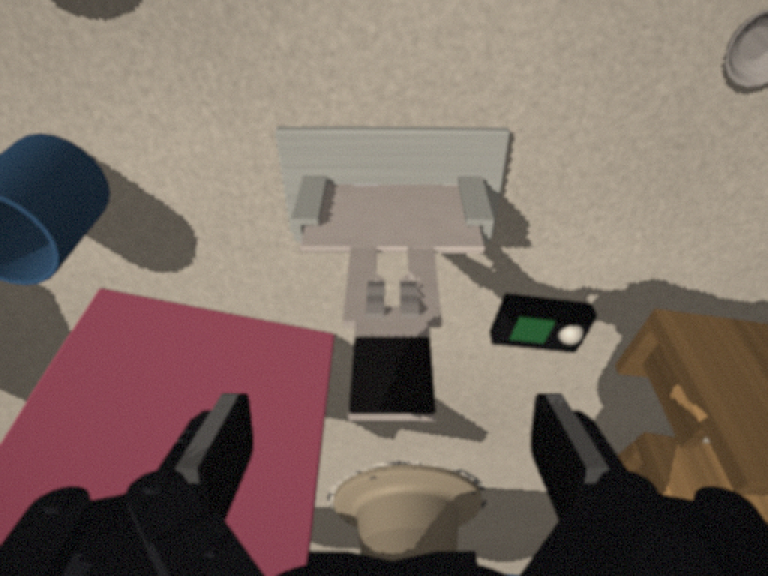

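The plate is seen from its front: sleeve corners (349,412), (436,413), (356,338) and (429,338), neck top corners (343,322) and (440,323), stand foot front edge (278,128)-(510,129). The hole is at about (393,263), and pink wood and the mug are off to the left.

```bash
python3 - <<'E'
from h import *
import pickle
w,im=pickle.load(open("w2.pkl","rb"))
P=np.array([[4.5,20,220],[4.5,-20,220],[4.5,20,172],[4.5,-20,172],[2.5,27,160],[2.5,-27,160]],float)
U=np.array([[349,411],[436,412],[356,338],[429,338],[344,321],[440,323]])/1.5
r=least_squares(lambda p:(proj(w,frame(p,P))-U).ravel(),[513,185,.33]); print(r.x,np.round(r.fun.reshape(-1,2),1).tolist())
F=np.array([[45,85,10],[45,-85,10]],float);V=np.array([[278,128],[510,130]])/1.5
r2=least_squares(lambda p:(proj(w,frame(p,F))-V).ravel(),[513,185,.33]); print("stand",r2.x)
for n,h in (("grip",196),("hole",105),("slot",148)): print(n,proj(w,frame(r.x,np.array([[2.5,0,h]]))))
yaw=r.x[2]
q=down(yaw); print(q.as_matrix().round(2)); print("yaw tool x should be ~+pi/2")
print(frame(r.x,np.array([[0,0,196]])), shift([r.x[0],r.x[1],300],q), shift([r.x[0],r.x[1],194],q))
q=down(yaw+np.pi); print(shift([r.x[0],r.x[1],300],q))
E
```

```text
[5.13739518e+02 1.82368795e+02 2.79282221e-01] [[-0.4, 0.9], [0.2, 1.0], [-1.1, -1.6], [0.9, -0.9], [-0.8, 0.7], [1.1, 0.3]]
stand [5.16825585e+02 1.82322656e+02 2.89825539e-01]
grip [[261.55984252 249.63810803]]
hole [[261.53787976 173.81248322]]
slot [[261.54748042 205.09606284]]
[[-0.28  0.96  0.  ]
 [ 0.96  0.28  0.  ]
 [ 0.    0.   -1.  ]]
yaw tool x should be ~+pi/2
[[513.73951815 182.36879476 196.        ]] (array([-7.47,  0.09, -0.35]), array([-0.31 ,  0.315, -1.528])) (array([-3.35,  0.1 ,  9.41]), array([-0.31 ,  0.315, -1.528]))
(array([-7.47,  0.09, -0.35]), array([0.316, 0.312, 1.568]))
```

step_arm --commands "1 -7.5 0.1 -2 -0.31 0.315 -1.528; 1 -7.5 0.1 -2 -0.31 0.315 -1.528; 1 -7.5 0.1 -2 -0.31 0.315 -1.528; 1 -7.5 0.1 -2 -0.31 0.315 -1.528; 1 -7.5 0.1 -2 -0.31 0.315 -1.528; 1 -7.5 0.1 -2 -0.31 0.315 -1.528; 1 -7.5 0.1 -2 -0.31 0.315 -1.528; 1 -7.5 0.1 -2 -0.31 0.315 -1.528; 1 -7.5 0.1 -2 -0.31 0.315 -1.528; 1 -7.5 0.1 -2 -0.31 0.315 -1.528; 1 -7.5 0.1 -2 -0.31 0.315 -1.528; 1 -7.5 0.1 -2 -0.31 0.315 -1.528; 1 -7.5 0.1 -2 -0.31 0.315 -1.528; 1 -7.5 0.1 -2 -0.31 0.315 -1.528; 1 -7.5 0.1 -2 -0.31 0.315 -1.528; 1 -7.5 0.1 -2 -0.31 0.315 -1.528"

```text
time_s: 6.82
eef_pos: [519.6, 184.4, 315.2]
ee_rot: [-0.0, 0.603, 0.798, -0.0]
force: [0.1, 0.5, -0.4]
grip_width: 1.001
grip_force: 0.0
```

```bash
python3 - <<'E'
from h import *
s=sense(); print(s["eef_pos"],s["joints"].round(2),s["force"],s["grip_width"]); print(shift([514.3,182.4,194],down(.285)))
E
```

```text
[519.59929618 184.44686656 315.15563666] [ 0.13  0.34  1.29 -0.    1.51 -0.15] [ 0.12056059  0.45493954 -0.41670634] 1.0008846171357078
(array([-0.05, -0.56, 12.12]), array([-0.001,  0.   , -0.008]))
```

step_arm --commands "1 0 -0.55 4 0 0 -0.008; 1 0 -0.55 8 0 0 -0.008; 1 0 -0.55 11 0 0 -0.008; 1 0 -0.55 12.1 0 0 -0.008; 1 0 -0.55 12.1 0 0 -0.008; 0.3 0 -0.55 12.1 0 0 -0.008; 0.3 0 -0.55 12.1 0 0 -0.008; 0.3 0 -0.55 12.1 0 0 -0.008; 0 0 -0.55 12.1 0 0 -0.008; 0 0 -0.55 12.1 0 0 -0.008; 0 0 -0.55 12.1 0 0 -0.008; 0 0 -0.55 12.1 0 0 -0.008; 0 0 -0.55 12.1 0 0 -0.008; 0 0 -0.55 12.1 0 0 -0.008; 0 0 -0.55 12.1 0 0 -0.008; 0 0 -0.55 12.1 0 0 -0.008" --newtons 70

```text
time_s: 8.15
eef_pos: [514.5, 183.0, 194.6]
ee_rot: [0.0, 0.599, 0.801, 0.0]
force: [-0.7, -0.2, 4.9]
grip_width: 0.101
grip_force: 68.9
```

```bash
python3 - <<'E'
from h import *
s=sense(); r=rot(s["ee_rot"]);print(s["eef_pos"],r.as_matrix().round(4),s["force"],s["wrist_torque"],s["grip_width"],s["grip_force"])
E
```

```text
[514.50435135 183.03569766 194.62346303] [[-2.836e-01  9.590e-01  8.000e-04]
 [ 9.590e-01  2.836e-01  5.000e-04]
 [ 3.000e-04  9.000e-04 -1.000e+00]] [-0.65066379 -0.16417789  4.906872  ] [-0.04456647 -0.00513628 -0.02507626] 0.10118877377824256 68.8669502735138
```

step_arm --commands "0 0 0 -0.5 0 0 0; 0 0 0 -2 0 0 0; 0 0 0 -4 0 0 0; 0 0 0 -6 0 0 0; 0 0 0 -8 0 0 0; 0 0 0 -10 0 0 0; 0 0 0 -12 0 0 0; 0 0 0 -14 0 0 0; 0 0 0 -16 0 0 0; 0 0 0 -17 0 0 0; 0 0 0 -17 0 0 0; 0 0 0 -17 0 0 0"

```text
time_s: 9.15
eef_pos: [514.2, 183.0, 363.2]
ee_rot: [-0.001, 0.598, 0.801, -0.0]
force: [-0.4, -0.2, -1.6]
grip_width: 0.096
grip_force: 68.5
```

```bash
cat >> h.py <<'E'
BY=.137; SC=np.array([481.2,-185.1,171.7]) # head front centre
def tcp(dx,dy,dz): # plate mid-plane dx mm ahead of head front, hole offset dy,dz from screw
    n=np.array([np.cos(BY),np.sin(BY),0]);l=np.array([-n[1],n[0],0])
    return SC+n*dx+l*(dy+.55)+[0,0,89.6+dz]
E
python3 - <<'E'
from h import *
s=sense(); print(s["eef_pos"],s["force"],s["grip_force"],s["grip_width"],s["wrist_torque"])
for p in [(80,0,100),(80,0,0),(25,0,0)]: print(tcp(*p),shift(tcp(*p),down(BY)))
E
```

```text
[514.1691139  182.98459872 363.23253077] [-0.44821084 -0.21275595 -1.58576659] 68.48650932312012 0.09629380792217408 [0.02552455 0.01930856 0.03619503]
[ 560.375299   -173.62940595  361.3       ] (array([-35.51,  -5.69,   0.18]), array([-0.001, -0.001,  0.151]))
[ 560.375299   -173.62940595  261.3       ] (array([-35.51,  -5.67,  10.18]), array([-0.001, -0.001,  0.151]))
[ 505.89063971 -181.14085733  261.3       ] (array([-34.69, -11.11,  10.18]), array([-0.001, -0.001,  0.151]))
```

step_arm --commands "0 -2 -0.3 0 0 0 0.01; 0 -5 -0.8 0 0 0 0.02; 0 -8.5 -1.4 0 0 0 0.04; 0 -12 -1.9 0 0 0 0.05; 0 -15.5 -2.5 0 0 0 0.07; 0 -19 -3 0 0 0 0.08; 0 -22.5 -3.6 0 0 0 0.1; 0 -26 -4.2 0 0 0 0.11; 0 -29.5 -4.7 0 0 0 0.13; 0 -33 -5.3 0 0 0 0.14; 0 -35 -5.6 1 0 0 0.151; 0 -35.5 -5.7 3 0 0 0.151; 0 -35.5 -5.7 6 0 0 0.151; 0 -35.5 -5.7 8.5 0 0 0.151; 0 -35.5 -5.7 10 0 0 0.151; 0 -35.5 -5.7 10.2 0 0 0.151; 0 -35.5 -5.7 10.2 0 0 0.151; 0 -35.5 -5.7 10.2 0 0 0.151"

```text
time_s: 10.65
eef_pos: [560.5, -173.6, 262.5]
ee_rot: [0.0, 0.657, 0.754, 0.0]
force: [0.2, 0.1, -1.9]
grip_width: 0.097
grip_force: 68.4
```

```bash
python3 - <<'E'
from h import *
import pickle
s=sense();w=camera_model("wrist");im=capture("wrist");pickle.dump((w,im),open("w3.pkl","wb"))
t=capture("side")
W=np.zeros((576,800,3),np.uint8); W[:384,:512]=im; W[384:,:288]=cv2.resize(t[150:270,200:380],(288,192),interpolation=3)
cv2.imwrite("pics/w3.png",W[:,:,::-1])
print(s["eef_pos"],s["force"],s["wrist_torque"],rot(s["ee_rot"]).as_matrix().round(3).tolist())
for p in [(40,0,0),(25,0,0),(15,0,0)]: print(tcp(*p),shift(tcp(*p),down(BY)))
for l in ["slot_end","grip","screw_head"]: print(l,[(d["xy"],d["score"]) for d in spot_point("wrist",l)] if l!="screw_head" else [(d["rect"],d["score"]) for d in search_frame("wrist",l)])
print("exp screw",proj(w,SC))
E
```

```text
[ 560.47846727 -173.59455881  262.50970457] [ 0.17298805  0.09025481 -1.90627347] [-0.03250006 -0.04547097  0.01945354] [[-0.136, 0.991, 0.0], [0.991, 0.136, 0.0], [0.0, 0.0, -1.0]]
[ 520.75009224 -179.09227968  261.3       ] (array([ 0.01, -4.03,  0.17]), array([ 0.001,  0.001, -0.   ]))
[ 505.89063971 -181.14085733  261.3       ] (array([ 0.01, -5.53,  0.17]), array([ 0.001,  0.001, -0.   ]))
[ 495.98433802 -182.50657576  261.3       ] (array([ 0.01, -6.53,  0.17]), array([ 0.001,  0.001, -0.   ]))
slot_end [([259.3, 242.5], 0.72)]
grip [([259.5, 286.9], 0.63), ([364.4, 100.3], 0.22)]
screw_head [([143.5, 209.2, 13.4, 22.6], 0.62)]
exp screw [[146.95224776 210.88975581]]
```

View pics/w3.png

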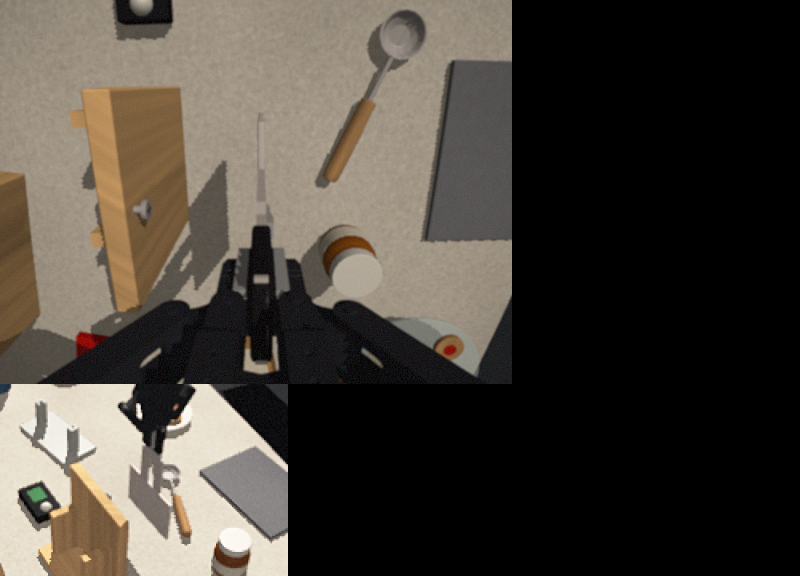

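The wrist view shows the plate edge-on in the hand at column 261, from its panel edge at row 113 to the sleeve at row 250. The screw head is at (147,209), 2 px off where I expected it, and the gap to the board is clear.

```bash
python3 - <<'E'
from h import *
import pickle
w,im=pickle.load(open("w3.pkl","rb"))
t=np.array([560.48,-173.59,262.51]); n=np.array([np.cos(BY),np.sin(BY),0]);l=np.array([-n[1],n[0],0])
pl=lambda x,y,h: t-l*.55+n*x+l*y+[0,0,-184.6+h]
for a in [(0,60,0),(0,60,82),(0,27,82),(0,27,150),(0,20,162),(0,20,210),(0,-20,210),(4.5,20,210)]: print(a,proj(w,pl(*a)).round(1))
V=np.concatenate([cv2.resize(im[100:300,225:300],(300,600),interpolation=3)[:600],cv2.resize(im[185:235,120:170],(500,600)[:1]+(500,),interpolation=3) if 0 else cv2.copyMakeBorder(cv2.resize(im[185:235,120:170],(500,500),interpolation=3),0,100,0,0,cv2.BORDER_CONSTANT)],1)
cv2.imwrite("pics/w3c.png",V[:,:,::-1])
for dy in (-2,0,2):print(dy,[proj(w,SC+l*(dy+e)+[0,0,f]).round(1).tolist() for e,f in ((0,0),(7.5,0),(-7.5,0),(0,7.5),(0,-7.5))])
E
```

```text
(0, 60, 0) [[260.2 112.5]]
(0, 60, 82) [[259.9 122.4]]
(0, 27, 82) [[260.  169.5]]
(0, 27, 150) [[259.6 202. ]]
(0, 20, 162) [[259.5 223.8]]
(0, 20, 210) [[258.9 278.3]]
(0, -20, 210) [[259.1 364.5]]
(4.5, 20, 210) [[271.6 278.3]]
-2 [[[147.3, 213.5]], [[146.1, 203.6]], [[148.5, 223.2]], [[143.8, 217.6]], [[150.6, 209.7]]]
0 [[[147.0, 210.9]], [[145.8, 200.9]], [[148.1, 220.6]], [[143.4, 214.9]], [[150.3, 207.1]]]
2 [[[146.6, 208.3]], [[145.4, 198.2]], [[147.8, 218.1]], [[143.1, 212.2]], [[150.0, 204.6]]]
```

View pics/w3c.png

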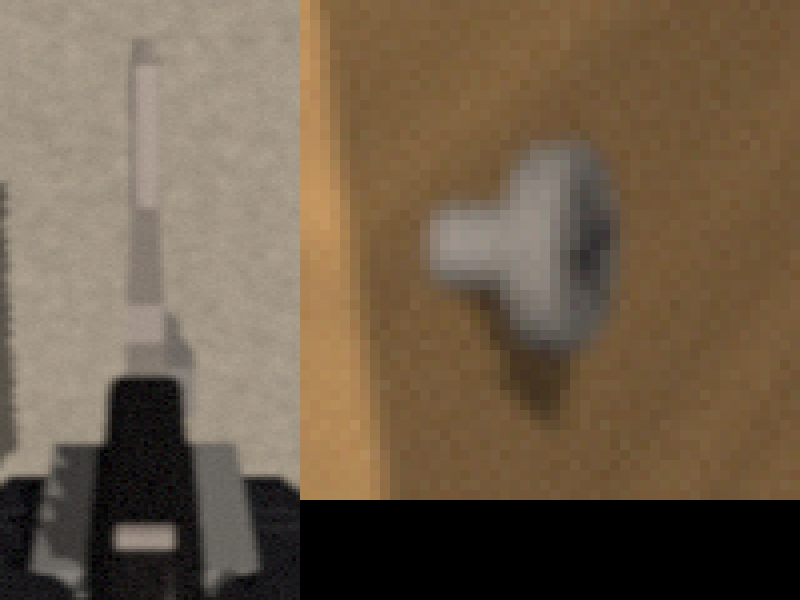

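step_arm --commands "0 0.1 -1 0.1 0 0 0; 0 0.1 -2.5 0.1 0 0 0; 0 0.1 -4 0.1 0 0 0; 0 0.1 -5.2 0.1 0 0 0; 0 0.1 -6 0.1 0 0 0; 0 0.1 -6.5 0.1 0 0 0; 0 0.1 -6.5 0.1 0 0 0; 0 0.1 -6.5 0.1 0 0 0"

```text
time_s: 11.57
eef_pos: [496.0, -181.5, 261.2]
ee_rot: [0.0, 0.657, 0.754, 0.0]
force: [0.5, 0.3, -1.0]
grip_width: 0.099
grip_force: 68.5
```

```bash
python3 - <<'E'
from h import *
s=sense(); print(s["eef_pos"],s["force"],s["wrist_torque"])
for p in [(5,.7,0),(-8,.7,0)]: print(tcp(*p),shift(tcp(*p),down(BY)))
E
```

```text
[ 496.04781424 -181.49428555  261.19464629] [ 0.45079576  0.34665454 -0.9597733 ] [-0.03679445  0.02859597  0.00334549]
[ 485.98243604 -183.17885307  261.3       ] (array([-0.03, -1.02, -0.01]), array([ 0.   , -0.   , -0.001]))
[ 473.10424384 -184.95428703  261.3       ] (array([-0.03, -2.32, -0.01]), array([ 0.   , -0.   , -0.001]))
```

step_arm --commands "0 0 -0.5 0 0 0 0; 0 0 -1 0 0 0 0; 0 0 -1.2 0 0 0 0; 0 0 -1.4 0 0 0 0; 0 0 -1.5 0 0 0 0; 0 0 -1.5 0 0 0 0; 0 0 -1.5 0 0 0 0"

```text
time_s: 12.15
eef_pos: [480.9, -183.5, 261.0]
ee_rot: [-0.0, 0.657, 0.754, 0.0]
force: [1.4, 0.4, -1.2]
grip_width: 0.096
grip_force: 68.5
```

step_arm --commands "0 0 -0.1 0 0 0 0; 0 0 -0.2 0 0 0 0; 0 0 -0.3 0 0 0 0; 0 0 -0.4 0 0 0 0; 0 0 -0.4 0 0 0 0; 0 0 -0.4 0 0 0 0"

```text
time_s: 12.65
eef_pos: [476.9, -184.0, 261.0]
ee_rot: [-0.0, 0.657, 0.754, 0.0]
force: [-0.2, -0.3, -0.4]
grip_width: 0.096
grip_force: 68.5
```

Past the head without resistance, so the hole is over it. Now on to board contact.

step_arm --commands "0 0 -0.1 0 0 0 0; 0 0 -0.2 0 0 0 0; 0 0 -0.25 0 0 0 0; 0 0 -0.3 0 0 0 0; 0 0 -0.3 0 0 0 0; 0 0 -0.3 0 0 0 0"

```text
time_s: 13.15
eef_pos: [474.0, -184.4, 261.0]
ee_rot: [-0.0, 0.657, 0.754, 0.0]
force: [0.3, -0.4, -2.1]
grip_width: 0.095
grip_force: 68.5
```

step_arm --commands "0 0 -0.05 0 0 0 0; 0 0 -0.1 0 0 0 0; 0 0 -0.15 0 0 0 0; 0 0 -0.15 0 0 0 0; 0 0 -0.15 0 0 0 0"

```text
time_s: 13.57
eef_pos: [472.8, -184.6, 261.0]
ee_rot: [0.0, 0.657, 0.754, 0.0]
force: [3.8, 0.6, -2.3]
grip_width: 0.095
grip_force: 68.3
```

step_arm --commands "0 0 0 0.2 0 0 0; 0 0 0 0.5 0 0 0; 0 0 0 0.8 0 0 0; 0 0 0 1.1 0 0 0; 0 0 0 1.4 0 0 0; 0 0 0 1.6 0 0 0; 0 0 0 1.6 0 0 0; 0 0 0 1.6 0 0 0"

```text
time_s: 14.23
eef_pos: [472.8, -184.6, 244.5]
ee_rot: [-0.0, 0.657, 0.754, 0.0]
force: [7.3, 0.2, -2.4]
grip_width: 0.094
grip_force: 68.3
```

step_arm --commands "0 0 0.03 0.2 0 0 0; 0 0 0.03 0.4 0 0 0; 0 0 0.03 0.6 0 0 0; 0 0 0.03 0.8 0 0 0; 0 0 0.03 0.9 0 0 0; 0 0 0.03 0.9 0 0 0"

```text
time_s: 14.73
eef_pos: [472.9, -184.8, 236.3]
ee_rot: [0.0, 0.657, 0.754, 0.0]
force: [4.7, -0.1, 3.0]
grip_width: 0.095
grip_force: 69.7
```

step_arm --commands "0 0 0 0.2 0 0 0; 0 0 0 0.4 0 0 0; 0 0 0 0.6 0 0 0; 0 0 0 0.8 0 0 0; 0 0 0 0.9 0 0 0; 0 0 0 0.9 0 0 0"

```text
time_s: 15.23
eef_pos: [473.1, -185.0, 228.0]
ee_rot: [0.001, 0.657, 0.754, -0.0]
force: [4.1, -0.6, 9.3]
grip_width: 0.093
grip_force: 70.5
```

```bash
python3 -c "
from h import *
s=sense();print(s['eef_pos'],s['force'],s['wrist_torque'],shift(tcp(-8,.7,0),down(BY)))"
```

```text
[ 473.05874938 -184.98212377  227.98846546] [ 4.0930256  -0.55969083  9.29362632] [ 0.14477502 -0.63254551 -0.20800019] (array([-0.  ,  0.01, -3.33]), array([ 0.001,  0.001, -0.001]))
```

step_arm --commands "0 0 0 0.1 0 0 0; 0 0 0 0.2 0 0 0; 0 0 0 0.3 0 0 0; 0 0 0 0.4 0 0 0; 0 0 0 0.4 0 0 0; 0 0 0 0.4 0 0 0"

```text
time_s: 15.73
eef_pos: [473.1, -185.1, 224.3]
ee_rot: [0.001, 0.657, 0.754, -0.0]
force: [2.3, 0.6, 12.0]
grip_width: 0.103
grip_force: 70.8
```

step_arm --commands "0 0 0 0.1 0 0 0; 0 0 0 0.2 0 0 0; 0 0 0 0.2 0 0 0; 0 0 0 0.2 0 0 0"

```text
time_s: 16.07
eef_pos: [473.1, -185.2, 222.4]
ee_rot: [0.001, 0.657, 0.754, -0.0]
force: [1.2, -0.4, 11.6]
grip_width: 0.095
grip_force: 70.9
```

step_arm --commands "0 0 0 0.05 0 0 0; 0 0 0 0.1 0 0 0; 0 0 0 0.1 0 0 0; 0 0 0 0.1 0 0 0"

```text
time_s: 16.4
eef_pos: [473.1, -185.2, 221.7]
ee_rot: [0.001, 0.657, 0.754, -0.0]
force: [1.9, 0.0, 13.8]
grip_width: 0.097
grip_force: 71.2
```

step_arm --commands "0 0 0 0.05 0 0 0; 0 0 0 0.1 0 0 0; 0 0 0 0.1 0 0 0; 0 0 0 0.1 0 0 0"

```text
time_s: 16.73
eef_pos: [473.1, -185.2, 220.8]
ee_rot: [0.001, 0.657, 0.754, -0.0]
force: [1.9, -0.2, 14.6]
grip_width: 0.097
grip_force: 71.1
```

step_arm --commands "0 0 0 0.05 0 0 0; 0 0 0 0.1 0 0 0; 0 0 0 0.1 0 0 0; 0 0 0 0.1 0 0 0"

```text
time_s: 17.07
eef_pos: [473.1, -185.2, 219.1]
ee_rot: [0.001, 0.657, 0.754, -0.0]
force: [3.0, -0.8, 10.1]
grip_width: 0.097
grip_force: 70.3
```

```bash
python3 - <<'E'
from h import *
s=sense();w=camera_model("wrist");im=capture("wrist")
V=np.concatenate([cv2.resize(im[80:280,210:310],(300,600),interpolation=3),cv2.resize(im[190:270,225:292],(500,600),interpolation=3)],1)
cv2.imwrite("pics/w4.png",V[:,:,::-1])
print(s["eef_pos"],s["force"],s["wrist_torque"])
t=s["eef_pos"];q=rot(s["ee_rot"]);n=q.apply([0,1,0]);l=q.apply([1,0,0])
for d in (0,3,6):
  pl=lambda x,y,h: t-l*.55+n*x+l*y+[0,0,-184.6+h+d]
  print(d,[proj(w,pl(*a)).round(1).tolist()[0] for a in [(0,60,0),(0,60,82),(0,27,82),(0,27,150),(0,20,162)]])
E
```

```text
[ 473.1314624  -185.18510889  219.1230906 ] [ 2.98572952 -0.76288369 10.06592711] [-0.01840259 -0.57798674 -0.19423615]
0 [[260.0, 112.1], [259.8, 122.1], [259.8, 169.2], [259.5, 201.9], [259.4, 223.7]]
3 [[260.0, 112.4], [259.8, 122.6], [259.8, 170.3], [259.5, 203.9], [259.4, 226.2]]
6 [[260.0, 112.7], [259.7, 123.1], [259.8, 171.4], [259.4, 206.0], [259.4, 228.8]]
```

View pics/w4.png

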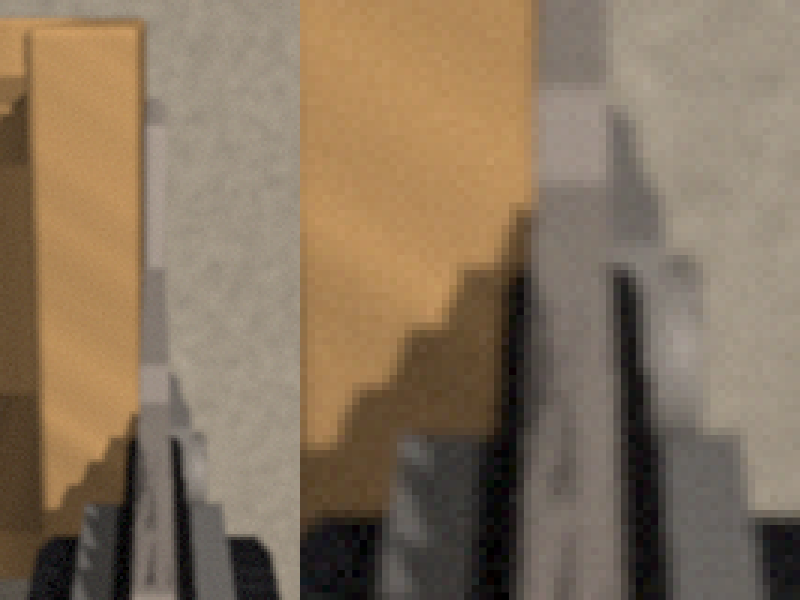

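The plate lies flat on the board and the sleeve hasn't slipped in the fingers (neck top at row 201, as before). The stop hasn't been reached yet, so I'll go on gently.

step_arm --commands "0 0 0 0.05 0 0 0; 0 0 0 0.05 0 0 0; 0 0 0 0.1 0 0 0; 0 0 0 0.1 0 0 0; 0 0 0 0.1 0 0 0"

```text
time_s: 17.53
eef_pos: [473.1, -185.2, 218.8]
ee_rot: [0.001, 0.657, 0.754, -0.0]
force: [2.3, 0.5, 15.7]
grip_width: 0.094
grip_force: 71.3
```

step_arm --commands "0 0 0 0.03 0 0 0; 0 0 0 0.05 0 0 0; 0 0 0 0.05 0 0 0; 0 0 0 0.05 0 0 0"

```text
time_s: 17.87
eef_pos: [473.2, -185.3, 218.7]
ee_rot: [0.002, 0.657, 0.754, -0.0]
force: [0.7, 0.6, 19.2]
grip_width: 0.094
grip_force: 71.7
```

step_arm --commands "0 0 0 0.03 0 0 0; 0 0 0 0.05 0 0 0; 0 0 0 0.05 0 0 0; 0 0 0 0.05 0 0 0"

```text
time_s: 18.2
eef_pos: [473.2, -185.3, 218.6]
ee_rot: [0.002, 0.657, 0.754, -0.0]
force: [-0.8, 2.0, 21.3]
grip_width: 0.092
grip_force: 72.2
```

Hard stop: the force climbs to 21 N with no travel. I'll press a touch more, unload most of the push, then open.

step_arm --commands "0 0 0 0.05 0 0 0; 0 0 0 0.05 0 0 0; 0 0 0 -0.05 0 0 0; 0 0 0 -0.15 0 0 0; 0 0 0 -0.2 0 0 0; 0 0 0 -0.2 0 0 0; 0 0 0 -0.2 0 0 0"

```text
time_s: 18.78
eef_pos: [473.1, -185.2, 218.6]
ee_rot: [0.001, 0.657, 0.754, -0.0]
force: [3.7, -1.8, 6.6]
grip_width: 0.096
grip_force: 69.7
```

step_arm --commands "0.15 0 0 0 0 0 0; 0.25 0 0 0 0 0 0; 0.4 0 0 0 0 0 0; 0.5 0 0 0 0 0 0; 0.5 0 0 0 0 0 0; 0.5 0 0 0 0 0 0; 0.5 0 0 0 0 0 0" --newtons 20

```text
time_s: 19.37
eef_pos: [472.7, -184.5, 217.9]
ee_rot: [-0.0, 0.657, 0.754, -0.0]
force: [-0.3, 0.4, 0.3]
grip_width: 0.501
grip_force: 0.0
```

```bash
python3 -c "
from h import *
s=sense();print(s['eef_pos'],s['force'],s['grip_width'],s['grip_force'],s['joints'].round(2))"
```

```text
[ 472.67498639 -184.53122346  217.86992456] [-0.31305629  0.39114682  0.2699496 ] 0.5006514067334401 0.0 [-0.6   0.3   1.6   0.    1.25 -0.74]
```

step_arm --commands "0.5 0 0 -0.5 0 0 0; 0.5 0 0 -2 0 0 0; 0.5 0 0 -4 0 0 0; 0.5 0 0 -7 0 0 0; 0.5 0 0 -10 0 0 0; 0.5 0 0 -13 0 0 0; 0.5 0 0 -15 0 0 0; 0.5 0 0 -15 0 0 0; 0.5 0 0 -15 0 0 0"

```text
time_s: 20.12
eef_pos: [472.9, -184.7, 368.7]
ee_rot: [0.001, 0.657, 0.754, 0.0]
force: [-0.4, -0.2, -0.4]
grip_width: 0.502
grip_force: 0.0
```

```bash
python3 - <<'E'
from h import *
s=sense();w=camera_model("wrist");im=capture("wrist");t=capture("side")
V=np.concatenate([cv2.resize(im[60:384,180:380],(370,600),interpolation=3),cv2.resize(t[190:310,210:296],(430,600),interpolation=3)],1)
cv2.imwrite("pics/w5.png",V[:,:,::-1]);print(s["eef_pos"],s["force"])
b=np.array([473.1,-185.2,218.6]);n=np.array([np.cos(BY),np.sin(BY),0]);l=np.array([-n[1],n[0],0])
for d in (0,2,5): print(d,[proj(w,b-l*.55+n*x+l*y+[0,0,-184.6+h+d]).round(1).tolist()[0] for x,y,h in [(2.5,60,82),(2.5,27,150),(4.5,20,162),(4.5,20,210),(4.5,-20,210)]])
print([(x["rect"],x["score"]) for x in search_frame("wrist","reflector")])
E
```

```text
[ 472.88554583 -184.6703175   368.74374604] [-0.39627994 -0.15025453 -0.35768904]
0 [[262.5, 107.8], [262.8, 148.6], [265.1, 158.6], [265.8, 171.8], [265.6, 219.1]]
2 [[262.5, 107.9], [262.8, 149.0], [265.1, 159.0], [265.9, 172.5], [265.6, 220.0]]
5 [[262.5, 108.1], [262.9, 149.6], [265.1, 159.8], [265.9, 173.5], [265.7, 221.5]]
[([262.4, 163.0, 12.4, 116.4], 0.73), ([390.8, 224.0, 56.8, 59.8], 0.51)]
```

View pics/w5.png

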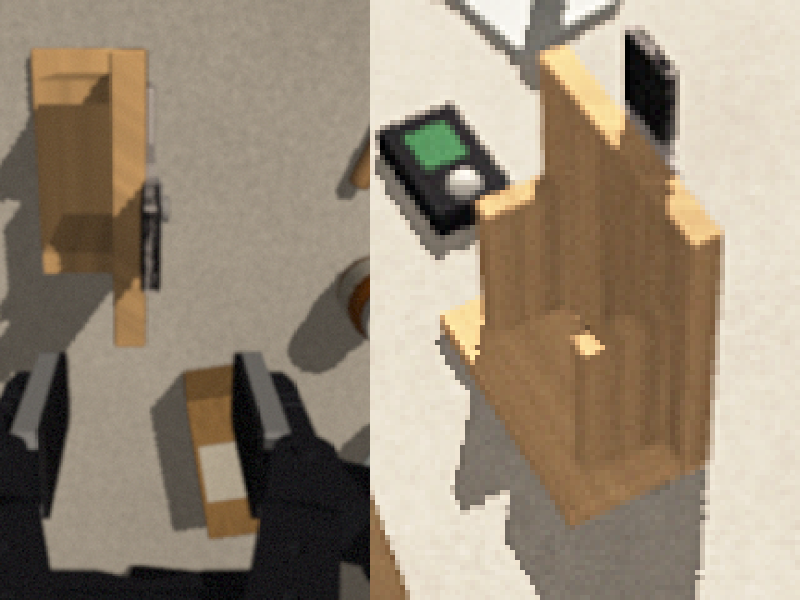

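The plate hangs upright and flat on the board, sleeve at (150,235) in the left view, with the fingers well clear. Handing in.

```bash
python3 -c "
from rig import *
print(finish_job())"
```

```text
the job is handed in; nothing more can be done
None
```

The reflector hangs on the small plywood board's screw, pressed to a hard stop at 21 N, then let go. It was upright and flat in the last pictures, and I handed the job in at about 20 s; no verdict came back, and seating within 2 mm rests on the felt stop.

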